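# Find the fuller pencil tin on the desk balance

## Task

Two pencil tins look alike and both are heavier at one end, but one is much fuller. Lay them across the two opposite pads of the desk balance, each resting on its pad by itself at its own balance point so that it stays level, and let go so that the balance tips; then move the tin whose side went down into the white tray, lying flat on its bottom, and leave the other one resting on its pad. Keep the tins level, do not let them fall, and leave the mouse, jar and drink can where they are.

Things in the scene. Friction and masses are not known exactly. Their poses are not given: they have to be found in the camera images.
- tin_1: closed flat pencil tin of bare metal, 190 long (its x) x 44 wide (y) x 32 mm high (z), flat on the black mat; origin at the centre of its underside. Hidden contents sit loosely, most at one unknown end, so its balance point lies 15 to 50 mm from the middle along +x or -x (centred in y); they may slide if it is tilted or jerked. Total mass 0.16 to 0.34 kg
- tin_2: second tin, outwardly the same as tin_1 in every way (same frame and sizes). Which of the two is the heavier, and each one's balance point, change from start to start; the heavier has at least 1.4 times the mass of the other
- balance: fixed desk balance; origin at the centre of its base's underside, on the table; z up, its beam runs along its y and turns about its x on a pivot 78 mm above the table. Base 110 (x) x 150 (y) x 14 mm; a grey column 48 mm (x) x 30 mm (y) to 88 mm height in the middle. It may stand turned about z
- beam (a joint): tilt of the beam (rad): 0 level, positive when the left (balance +y) side is up and the right side down; stops at +-0.12. Unloaded it rests level (soft spring 0.15 N m/rad, damped 0.15 N m s/rad). Any one tin alone takes its side down to the stop, and with a tin on each side the heavier takes it there
- pan_left: left pan, at the beam's end 100 mm from the pivot (balance +y): a stem with a flat rubber pad, 30 (balance x) x 40 (y) x 6 mm. Pad top 40 mm straight above this origin: 118 mm above the table when level, 12 mm more or less at the stops; it stays level. Fingers pass beside it. A tin lies across it, its length along balance x, and tips off unless its balance point is within 15 mm of the pad's centre
- pan_right: the right pan, the same as pan_left, on the balance's -y side
- tray: fixed white open desk tray, 260 (x) x 150 (y) x 18 mm high outside, walls and floor 4 mm thick; origin at the centre of its underside, z up. It stands at one side of the balance and the mat at the other
- mat: fixed black desk mat, 280 (x) x 250 (y) x 3 mm thick, origin at the centre of its underside; both tins start on it, side by side, roughly along the mat's y
- mouse: white computer mouse, about 100 x 58 x 32 mm high, on the table near the robot, origin at the centre of its underside
- jar: white screw-top jar, 60 mm across, 85 mm high, origin at the centre of its underside
- can: bare metal drink can, 66 mm across, 115 mm high, origin at the centre of its underside

How it is judged (in metres and radians):
On the way:
1. both tins rest by themselves, level and let go, on opposite pads, and the balance has tipped to one side ((((contact force between tin_1 and pan_left above 0.5 N and angle between tin_1's own z axis and vertical below 0.12 rad and linear speed of tin_1 below 0.05 m/s and contact force between the fingers and tin_1 below 0.1 N) and (contact force between tin_2 and pan_right above 0.5 N and angle between tin_2's own z axis and vertical below 0.12 rad and linear speed of tin_2 below 0.05 m/s and contact force between the fingers and tin_2 below 0.1 N)) or ((contact force between tin_2 and pan_left above 0.5 N and angle between tin_2's own z axis and vertical below 0.12 rad and linear speed of tin_2 below 0.05 m/s and contact force between the fingers and tin_2 below 0.1 N) and (contact force between tin_1 and pan_right above 0.5 N and angle between tin_1's own z axis and vertical below 0.12 rad and linear speed of tin_1 below 0.05 m/s and contact force between the fingers and tin_1 below 0.1 N))) and (value of joint beam above 0.08 rad or value of joint beam below -0.08 rad) and contact force between the fingers and balance below 0.1 N), for 0.4 s.
At the end, for the whole second after the job is handed in: the heavier tin (the one whose weight on the tray is more than 2.2 N) lies flat at rest on the tray's floor (tilt under 0.06 rad, underside less than 9 mm above the tray's underside), and the lighter one rests at ease on one of the two pads (tilt under 0.12 rad), both released ((((contact force between tin_1 and tray above 2.2 N and angle between tin_1's own z axis and vertical below 0.06 rad and z of tin_1 in the frame of tray between 0 and 0.009 m and linear speed of tin_1 below 0.03 m/s) and ((contact force between tin_2 and pan_left above 0.5 N and angle between tin_2's own z axis and vertical below 0.12 rad and linear speed of tin_2 below 0.05 m/s and contact force between the fingers and tin_2 below 0.1 N) or (contact force between tin_2 and pan_right above 0.5 N and angle between tin_2's own z axis and vertical below 0.12 rad and linear speed of tin_2 below 0.05 m/s and contact force between the fingers and tin_2 below 0.1 N))) or ((contact force between tin_2 and tray above 2.2 N and angle between tin_2's own z axis and vertical below 0.06 rad and z of tin_2 in the frame of tray between 0 and 0.009 m and linear speed of tin_2 below 0.03 m/s) and ((contact force between tin_1 and pan_left above 0.5 N and angle between tin_1's own z axis and vertical below 0.12 rad and linear speed of tin_1 below 0.05 m/s and contact force between the fingers and tin_1 below 0.1 N) or (contact force between tin_1 and pan_right above 0.5 N and angle between tin_1's own z axis and vertical below 0.12 rad and linear speed of tin_1 below 0.05 m/s and contact force between the fingers and tin_1 below 0.1 N))))); the robot touches nothing.
It fails at once if tin 1 tipped over or fell (tilt above 0.45 rad) (angle between tin_1's own z axis and vertical above 0.45 rad).
It fails at once if tin 2 tipped over or fell (tilt above 0.45 rad) (angle between tin_2's own z axis and vertical above 0.45 rad).
It fails at once if the mouse was pushed away (more than 30 mm) (distance of mouse from where it was at the start of the episode above 0.03 m).
It fails at once if the jar was pushed away (more than 30 mm) (distance of jar from where it was at the start of the episode above 0.03 m).
It fails at once if the drink can was pushed away (more than 30 mm) (distance of can from where it was at the start of the episode above 0.03 m).
It also fails if it takes over 72 s, if anything falls off the work surface, if the arm or the gripper's body presses on something with over 40 N, if the wrist force passes 120 N, or if a joint passes its speed limit or range.

## Robot

A 6-joint arm with a two-finger parallel gripper is mounted at the origin on the work surface. World frame = base frame: x ahead of the robot, y to its left, z up, the work surface at z = 0. Lengths are in mm, angles in rad, forces in N, time in s.
With the tool pointing down it reaches from about 325 to 775 mm from the base axis. Payload 5.5 kg.
Tool frame: the origin (TCP) lies on the centre line of the jaws, within the pads' length; the fingertips stand 11 mm ahead of it and the grasp point (between the pads) lies 8 mm behind it; z points along the fingers, y is the line along which they close (so a half turn about z gives the same grasp; the last joint's range is limited). The gripper opens to 85 mm and grips with 20 to 120 N. Pads are 22 mm wide; open, the fingers measure 114 mm over their backs; the gripper's body (76 mm by 85 mm) begins 54 mm behind the grasp point. The pads swing forward as they close: fully open they stand 13 mm farther back than shut.
Start: joints at [1.11, 0.091, 1.231, -0, 1.82, -0.057], TCP at [235.755, 551.757, 242.275] pointing down, gripper open.
Joint ranges: [-2.87, 2.87], [-0.86, 2.18], [0.17, 2.46], [-1.51, 4.65], [0.06, 2.69], [-2.65, 2.65]. Speed limits (rad/s): [2.57, 2.57, 3.01, 3.14, 3.14, 3.14].

## Interface

Orientations are given as a unit quaternion [w, x, y, z].
In Python, from cell import bot gives the robot as it stands. The module is installed in compiled form; this text tells all that it offers. Calls block until the motion is done:
- bot.move_ptp(position, orientation): joint-space move of the TCP to a pose.
- bot.move_straight(position, frame=None, v=150): straight line of the TCP; frame=None keeps the orientation; v is the mean speed in mm/s.
- bot.set_joints(angles): joint-space move.
- bot.set_gripper(opening): opening from 0.0 (shut) to 1.0 (fully open); the grip force is fixed at half the most; returns when the fingers have stopped.
- bot.wait(seconds).
- bot.inverse_kinematics(position, orientation): joint angles nearest the present ones, or None.
- bot.get_state(): the state.
- bot.read_camera(name): name is "scene" or "top" or "wrist"; returns the picture (400x640x3 uint8, red, green, blue); there is no depth.
- bot.get_calibration(name): a dict with "fx", "fy", "cx", "cy" (pixels), "rvec" (rotation vector, rad) and "tvec" (3), from world to camera coordinates, as OpenCV has them; the wrist camera has in their place "tool_from_camera" (4x4, takes a point from camera to tool coordinates, whose origin is the TCP and whose axes are the flange's). Camera axes: x right, y down, z forward; pixel columns grow to the right and rows downward; lengths in mm; the calibration is good to about 2 mm. A picture is of the moment at which its call begins: read the wrist's pose just before it. get_calibration takes no time and is no camera call.
A pose or a line that the arm cannot do raises bot.MotionError and nothing moves.
- bot.hand_in(): hands the job in; it is judged then, once.
Trained networks look in the newest picture that a camera, given by its name, has taken for a name from the list of things; names that differ only in an ending like _2 or _b are one class to them, and where a whole thing is asked for, a point or a joint stands for the part that bears it (a point fixed in the world has none). Each returns a list of dicts, best first, with "confidence" (0 to 1); they miss things now and then, are a little off and sometimes report something else, mostly with a low value. They report only what shows in the picture. A call takes as long as a camera call.
- bot.search_frame(query, camera): "xyz" ([x, y, z] in mm, in world coordinates, good to about 4 mm: the middle of the surface that is visible of it).
- bot.regions_of(query, camera): "mask" (400x640 bool, what is visible of it).
- bot.pinpoint(query, camera): "xyz" ([x, y, z] in mm, in world coordinates, good to about 4 mm: a listed point, or the origin of a listed thing).
The state is a dict: "time_s": time; "joints": joint angles; "dq": joint speeds; "tau": joint torques, N m; "eef_pos": TCP position; "eef_rot": TCP orientation; "wrist_force": force on the tool from outside, world axes, zero at the start; "ft_torque": the same for the moment, N m; "finger_gap": opening from 0.0 (shut) to 1.0 (fully open); "gripper_force": force on a finger pad.
Only numpy, scipy, OpenCV 4.12 (cv2) and the standard library are available. Lean on these libraries where they do the work, as an engineer would, in place of code of your own. Each camera call takes 0.05 s, during which the arm holds its last target. There are 200 camera calls.

## Working session

There is one attempt and no reset: what is moved stays moved. The work goes in short steps, each a Python script; the robot and the scene stay as the last script left them, time stands still between calls to the robot, and variables do not carry over. Pictures are saved under pics/ and viewed, at most 10 in all, crops included, and the job is handed in when it is done.

```bash
mkdir -p pics; python3 - <<'E'
from cell import bot
import cv2,numpy as np
for c in ["top","scene"]:
    im=bot.read_camera(c); cv2.imwrite(f"pics/{c}0.png",im[:,:,::-1])
    k=bot.get_calibration(c); print(c,k)
    for q in ["tin_1","balance","pan_left","pan_right","tray","mat","mouse","jar","can"]:
        try: print(q,[(np.round(d["xyz"]).tolist(),round(d["confidence"],2)) for d in bot.pinpoint(q,c)][:3])
        except Exception as e: print(q,e)
print(bot.get_calibration("wrist")); s=bot.get_state(); print(s["eef_rot"],s["wrist_force"],s["ft_torque"],s["time_s"])
E
```

```text
top {'fx': 441.55775171278196, 'fy': 441.55775171278196, 'cx': 318.39088069284236, 'cy': 206.63000511292924, 'rvec': array([ 2.20405177, -2.1598149 ,  0.08095797]), 'tvec': array([ -2.11506765, 548.46598271, 992.49476702])}
tin_1 [([585.0, 312.0, 6.0], 0.91), ([439.0, 308.0, 0.0], 0.72)]
balance [([575.0, -20.0, 8.0], 0.59)]
pan_left [([582.0, 77.0, 78.0], 0.54)]
pan_right [([575.0, -122.0, 79.0], 0.52)]
tray [([488.0, -324.0, -0.0], 0.62)]
mat [([491.0, 316.0, 1.0], 0.73)]
mouse [([360.0, 7.0, -2.0], 0.77), ([583.0, 316.0, 4.0], 0.47)]
jar [([720.0, -216.0, -4.0], 0.78)]
can [([734.0, 253.0, 5.0], 0.58)]
scene {'fx': 372.60344022877564, 'fy': 372.60344022877564, 'cx': 317.7870283459149, 'cy': 196.53878770128335, 'rvec': array([ 2.00997759,  1.47750366, -0.58715022]), 'tvec': array([-178.71497101, -343.79226589, 1289.43992444])}
tin_1 [([439.0, 307.0, 1.0], 0.86), ([489.0, -327.0, 1.0], 0.68), ([583.0, 315.0, 5.0], 0.63)]
balance [([580.0, -24.0, -0.0], 0.93)]
pan_left [([487.0, -331.0, 0.0], 0.61), ([581.0, 75.0, 79.0], 0.53)]
pan_right [([573.0, -126.0, 79.0], 0.85)]
tray []
mat [([500.0, 319.0, -0.0], 0.85)]
mouse [([359.0, 5.0, -3.0], 0.78)]
jar [([718.0, -216.0, -1.0], 0.96), ([361.0, 10.0, -1.0], 0.27)]
can [([732.0, 254.0, -2.0], 0.94)]
{'fx': 283.8087779398073, 'fy': 283.8087779398073, 'cx': 319.18590371324746, 'cy': 201.00150248279405, 'tool_from_camera': array([[ 9.29191635e-06, -9.65711965e-01, -2.59615872e-01,
         6.59366192e+01],
       [ 9.99999924e-01,  1.10149070e-04, -3.73938461e-04,
        -3.72835190e-02],
       [ 3.89713293e-04, -2.59615849e-01,  9.65711892e-01,
        -1.32528057e+02],
       [ 0.00000000e+00,  0.00000000e+00,  0.00000000e+00,
         1.00000000e+00]])}
[-1.00476459e-05  2.00524809e-01  9.79688624e-01 -1.21003094e-05] [0.6138902  0.62945641 0.15857072] [0.06263426 0.00032814 0.00088963] 1.0
```

View pics/top0.png

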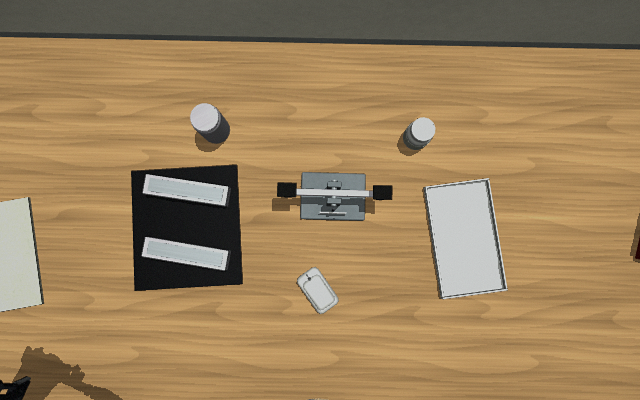

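```bash
cat > h.py <<'E'
from cell import bot
import cv2,numpy as np
from scipy.spatial.transform import Rotation as R
def unproj(cam,uv,z):
    k=bot.get_calibration(cam); Rm,_=cv2.Rodrigues(k["rvec"]); t=k["tvec"]
    d=np.c_[(np.asarray(uv,float)-[k["cx"],k["cy"]])/[k["fx"],k["fy"]],np.ones(len(uv))]@Rm
    c=-Rm.T@t
    return c+d*((z-c[2])/d[:,2:])
def proj(cam,P):
    k=bot.get_calibration(cam)
    K=np.array([[k["fx"],0,k["cx"]],[0,k["fy"],k["cy"]],[0,0,1]])
    return cv2.projectPoints(np.float64(P),k["rvec"],k["tvec"],K,None)[0][:,0]
def rect(cam,mask,z):
    c=max(cv2.findContours(mask.astype(np.uint8),0,2)[0],key=cv2.contourArea)[:,0]
    P=unproj(cam,c,z)[:,:2].astype(np.float32)
    b=cv2.boxPoints(cv2.minAreaRect(P)); e=b[1]-b[0]; f=b[2]-b[1]
    if np.hypot(*f)>np.hypot(*e): e,f=f,e
    return b.mean(0),np.hypot(*e),np.hypot(*f),np.arctan2(e[1],e[0])%np.pi
E
python3 - <<'E'
from h import *
bot.read_camera("top")
for q,z in [("tin_1",35),("tray",18),("mat",3),("balance",14),("pan_left",118),("pan_right",118)]:
    for d in bot.regions_of(q,"top")[:3]:
        if d["confidence"]>.3: print(q,round(d["confidence"],2),*[np.round(v,2) for v in rect("top",d["mask"],z)], d["mask"].sum())
E
```

```text
tin_1 0.84 [579.24 309.72] 198.69 48.99 1.43 1761
tin_1 0.61 [437.44 304.17] 196.17 46.29 1.42 1756
tray 0.66 [ 484.66 -326.79] 260.28 154.31 0.16 7636
mat 0.75 [496.21 316.23] 281.8 253.71 0.08 9277
balance 0.66 [573.37 -26.64] 264.33 109.27 1.59 3657
pan_left 0.74 [574.38  75.85] 39.64 33.47 1.59 298
pan_right 0.65 [ 574.21 -122.79] 37.47 29.26 1.59 264
```

The top view shows the two tins at pixels (186,190) and (185,253) on the mat. The pads are at (287,190) and (382,192), and the tray is at (465,238). I'll look at the pads from close by, then weigh the far tin.

```bash
cat >> h.py <<'E'
def quat(psi):
    q=(R.from_euler('z',psi)*R.from_euler('x',np.pi)).as_quat(); return np.array([q[3],q[0],q[1],q[2]])
def Tcam():
    s=bot.get_state(); q=s["eef_rot"]; T=np.eye(4); T[:3,:3]=R.from_quat([q[1],q[2],q[3],q[0]]).as_matrix(); T[:3,3]=s["eef_pos"]
    return T@bot.get_calibration("wrist")["tool_from_camera"]
def wun(T,uv,z):
    k=bot.get_calibration("wrist")
    d=np.c_[(np.asarray(uv,float)-[k["cx"],k["cy"]])/[k["fx"],k["fy"]],np.ones(len(uv))]@T[:3,:3].T
    return T[:3,3]+d*((z-T[2,3])/d[:,2:])
def wrect(T,mask,z):
    c=max(cv2.findContours(mask.astype(np.uint8),0,2)[0],key=cv2.contourArea)[:,0]
    b=cv2.boxPoints(cv2.minAreaRect(wun(T,c,z)[:,:2].astype(np.float32))); e=b[1]-b[0]; f=b[2]-b[1]
    if np.hypot(*f)>np.hypot(*e): e,f=f,e
    return b.mean(0),np.hypot(*e),np.hypot(*f),np.arctan2(e[1],e[0])%np.pi
def ft(n=10):
    a=[]
    for _ in range(n):
        s=bot.get_state(); a.append(np.r_[s["wrist_force"],s["ft_torque"]]); bot.wait(0.03)
    return np.mean(a,0),np.std(a,0)
E
python3 - <<'E'
from h import *
bot.move_ptp([560,-24,300],quat(np.pi/2))
T=Tcam(); im=bot.read_camera("wrist"); cv2.imwrite("pics/w1.png",im[:,:,::-1])
for q in ["pan_left","pan_right"]:
    for d in bot.regions_of(q,"wrist")[:2]: print(q,round(d["confidence"],2),*[np.round(v,2) for v in wrect(T,d["mask"],118)])
    print([np.round(d["xyz"]) for d in bot.pinpoint(q,"wrist")[:2]])
print(bot.get_state()["joints"],bot.get_state()["time_s"])
E
```

```text
pan_left 0.79 [578.26  75.48] 39.99 31.72 1.57
[array([577.,  73.,  80.]), array([ 480., -331.,    1.])]
pan_right 0.95 [ 576.54 -120.67] 45.6 29.21 1.57
[array([ 577., -125.,   75.])]
[-1.02609095e-01  4.14637347e-03  1.21781247e+00  3.44896062e-05
  1.91972762e+00 -1.03519734e-01] 3.9583
```

View pics/w1.png

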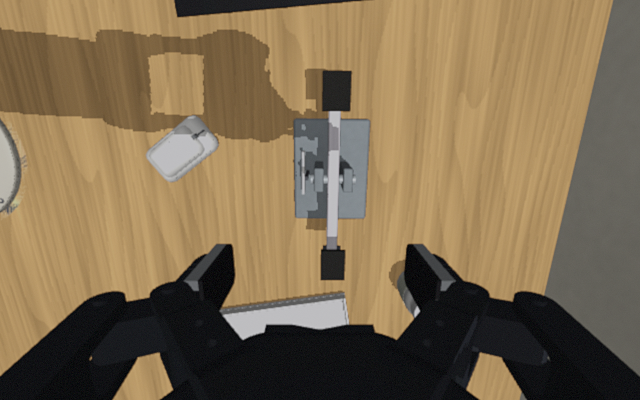

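The wrist view shows the pads at pixels (337,90) and (332,264), at about (577.5, 75.5) and (576.5, -123). The beam runs along world y. Next I'll pick up the far tin and measure its balance point from the wrist torque.

```bash
cat >> h.py <<'E'
def lift_measure(p,psi,zg=19,dz=12):
    """grasp at p, lift, return signed COM offset along psi (mm) and mass (kg); holds tin"""
    u=np.array([np.cos(psi),np.sin(psi)])
    bot.move_straight([*p,zg+dz],v=80); bot.wait(.3); b,_=ft()
    bot.move_straight([*p,zg],v=60); bot.set_gripper(0.0)
    bot.move_straight([*p,zg+dz],v=25); bot.wait(.5); a,sd=ft()
    d=a-b; W=-d[2]; r=np.array([d[4],-d[3]])/W*1000
    print("dF",np.round(d,3),"sd",np.round(sd,3),"r",np.round(r,1),"along",round(r@u,1),"gap",bot.get_state()["finger_gap"])
    return r@u,W/9.81
E
python3 - <<'E'
from h import *
psi=1.43; p=[582,312]
bot.move_ptp([*p,120],quat(psi))
c,m=lift_measure(p,psi); print(c,m,bot.get_state()["time_s"])
bot.read_camera("wrist")
im=bot.read_camera("wrist"); cv2.imwrite("pics/w2.png",im[:,:,::-1])
E
```

```text
dF [-0.033  0.078 -1.711 -0.033  0.016 -0.008] sd [0.278 0.413 0.406 0.018 0.024 0.026] r [ 9.1 19.1] along 20.1 gap 0.5004295365824346
20.140951409471896 0.17438164068329073 9.5583
```

View pics/w2.png

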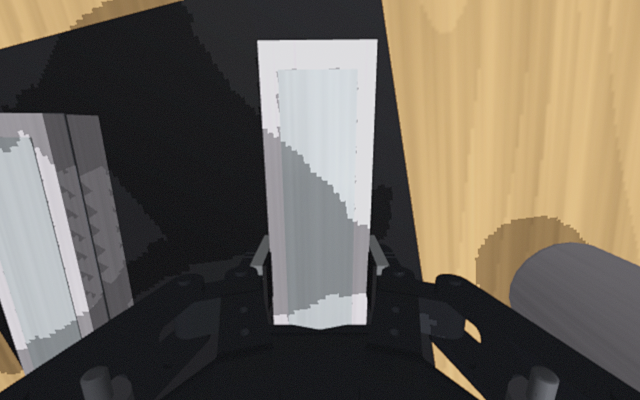

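The tin is held square between the fingers, its top spanning rows 40–325 and columns 258–378, and it looks level. The force readings are noisy, so I'll average more of them and grip again at the balance point.

```bash
sed -i 's/def ft(n=10)/def ft(n=80)/; s/bot.wait(0.03)/bot.wait(0.015)/; s/bot.move_straight(\[\*p,zg+dz\],v=80); bot.wait(.3)/bot.move_straight([*p,zg+dz],v=80); bot.wait(.2)/' h.py
python3 - <<'E'
from h import *
psi=1.43; p=np.array([582,312.]); u=np.array([np.cos(psi),np.sin(psi)])
a,s=ft(); 
bot.move_straight([*p,19],v=25); bot.set_gripper(0.85); bot.move_straight([*p,31],v=60); bot.wait(.2); b,_=ft()
d=a-b; W=-d[2]; r=np.array([d[4],-d[3]])/W*1000; print(np.round(d,3),r@u,W/9.81)
p2=p+u*(r@u); bot.move_straight([*p2,40],v=100)
c,m=lift_measure(p2,psi); print(c,m,p2,bot.get_state()["time_s"])
E
```

```text
[ 4.000e-02  1.760e-01 -1.599e+00 -3.700e-02 -0.000e+00  1.000e-03] 22.771207157772025 0.16298526804078056
dF [ 2.500e-02 -6.800e-02 -1.757e+00 -1.000e-03 -7.000e-03 -1.000e-03] sd [0.469 0.537 0.518 0.033 0.033 0.027] r [-4.   0.4] along -0.1 gap 0.5016251703356294
-0.1286904517760179 0.1790892328799671 [585.19552007 334.54587605] 19.275
```

The grip is now at the balance point, with a residual offset of about 0 mm. At about 0.17 kg this must be the lighter tin, so it goes on the left pad.

```bash
python3 - <<'E'
from h import *
p=bot.get_state()["eef_pos"]
bot.move_straight([p[0],p[1],195],v=120)
q=[577.5,75.5]
try: bot.move_straight([*q,195],frame=quat(0),v=130)
except bot.MotionError as e: print(e); raise
bot.wait(.3); f0,_=ft(30)
bot.move_straight([*q,133],v=60); bot.move_straight([*q,123],v=15); bot.wait(.3); f1,_=ft(30)
print(np.round(f1-f0,3))
T=Tcam(); im=bot.read_camera("wrist"); cv2.imwrite("pics/w3.png",im[:,:,::-1])
print(bot.get_state()["eef_pos"],bot.get_state()["time_s"])
im=bot.read_camera("scene"); cv2.imwrite("pics/s3.png",cv2.resize(im[80:280,200:500,::-1],None,fx=2.5,fy=2.5))
E
```

```text
[ 0.035  0.063  0.093  0.01  -0.012  0.01 ]
[577.52247083  75.47510148 123.02507989] 26.5833
```

View pics/s3.png

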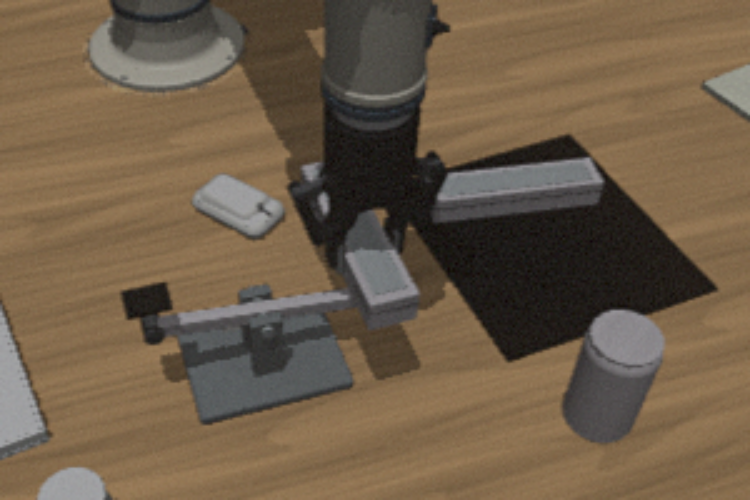

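The beam is down on the left, with the right pad raised at (147,300) in the crop. The tin lies level on its pad. I'll release it and weigh the second tin.

```bash
python3 - <<'E'
from h import *
q=[577.5,75.5]
bot.move_straight([*q,122],v=20); bot.set_gripper(0.75)
bot.move_straight([*q,200],v=130)
psi=1.42; u=np.array([np.cos(psi),np.sin(psi)]); p=np.array([438.5,307.])
bot.move_ptp([*p,60],quat(psi))
bot.set_gripper(0.85)
im=bot.read_camera("scene"); cv2.imwrite("pics/s4.png",cv2.resize(im[80:280,200:500,::-1],None,fx=2.5,fy=2.5))
bot.move_straight([*p,31],v=80); bot.wait(.2); b,_=ft(40)
bot.move_straight([*p,19],v=60); bot.set_gripper(0.0); bot.move_straight([*p,29],v=25); bot.wait(.3); a,_=ft(40)
d=a-b; W=-d[2]; c=(np.array([d[4],-d[3]])/W*1000)@u; print(np.round(d,3),"along",c,"m",W/9.81,bot.get_state()["time_s"])
np.save("b.npy",b)
E
```

```text
[-0.135 -0.072 -2.996 -0.12   0.022 -0.005] along 40.70531338669681 m 0.30540669297493783 33.0583
```

View pics/s4.png

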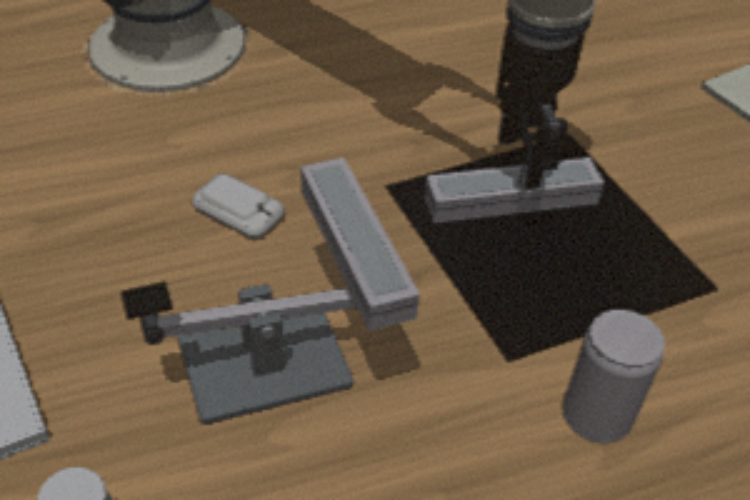

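The light tin rests level on the left pad, its top spanning (325,165) to (385,310) in the crop. The second tin weighs 0.305 kg, with its balance point 41 mm toward +y. I'll grip it there and take it to the right pad.

```bash
python3 - <<'E'
from h import *
psi=1.42; u=np.array([np.cos(psi),np.sin(psi)]); p=np.array([438.5,307.]); b=np.load("b.npy")
bot.move_straight([*p,19],v=25); bot.set_gripper(0.85); bot.move_straight([*p,40],v=100)
p=p+40.7*u; bot.move_straight([*p,40],v=100); bot.move_straight([*p,19],v=80); bot.set_gripper(0.0)
bot.move_straight([*p,31],v=25); bot.wait(.3); a,_=ft(40)
d=a-b; W=-d[2]; c=(np.array([d[4],-d[3]])/W*1000)@u; print(np.round(d,3),"along",c,"m",W/9.81)
if abs(c)>8: raise SystemExit
bot.move_straight([*p,200],v=150)
q=np.array([576.5-c/2,-123.5])
bot.move_straight([*q,200],frame=quat(0),v=180)
bot.move_straight([*q,148],v=80); bot.move_straight([*q,122.5],v=20); bot.wait(.2)
print(bot.get_state()["time_s"],bot.get_state()["wrist_force"])
im=bot.read_camera("scene"); cv2.imwrite("pics/s5.png",cv2.resize(im[80:280,200:500,::-1],None,fx=2.5,fy=2.5))
E
```

```text
[-4.100e-02 -1.190e-01 -3.149e+00 -8.000e-03  5.000e-03  2.000e-03] along 2.6289284072508394 m 0.320950773724818
43.8667 [0.45574199 2.19837058 1.70060844]
```

View pics/s5.png

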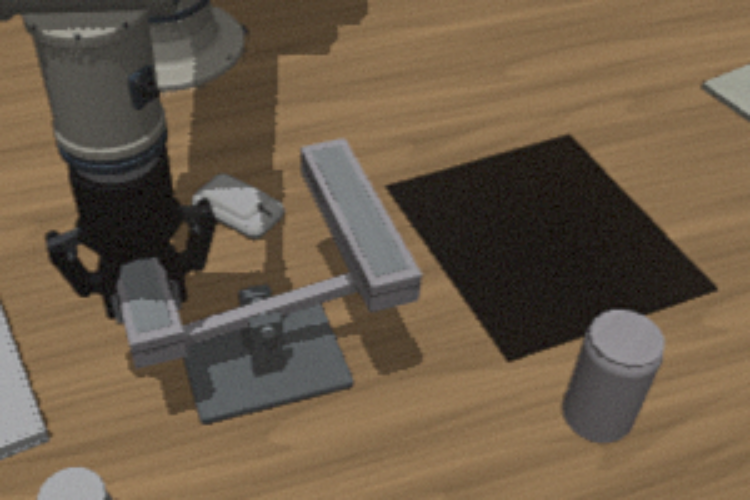

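Both tins are level with the right side down, the heavy tin at (155,310) in the crop. I'll release, let it settle, then regrasp the heavy tin and carry it to the tray.

```bash
python3 - <<'E'
from h import *
s=bot.get_state()["eef_pos"]; q=s[:2]
bot.set_gripper(0.75); bot.move_straight([*q,175],v=120); bot.wait(.8)
im=bot.read_camera("scene"); cv2.imwrite("pics/s6.png",cv2.resize(im[80:280,150:500,::-1],None,fx=2.2,fy=2.2))
bot.move_straight([*q,122.5],v=90); bot.set_gripper(0.0)
bot.move_straight([*q,152],v=20); bot.move_straight([*q,195],v=100)
print(bot.get_state()["time_s"])
t=[526.5,-321]
bot.move_straight([*t,120],frame=quat(.15),v=150)
bot.move_straight([*t,32],v=90); bot.move_straight([*t,20.3],v=25); bot.wait(.2)
print(bot.get_state()["wrist_force"])
bot.set_gripper(0.75); bot.move_straight([*t,150],v=150)
print(bot.get_state()["time_s"])
im=bot.read_camera("scene"); cv2.imwrite("pics/s7.png",im[:,:,::-1])
E
```

```text
48.95
[-2.20123118  2.22059412  4.82176157]
53.85
```

View pics/s7.png

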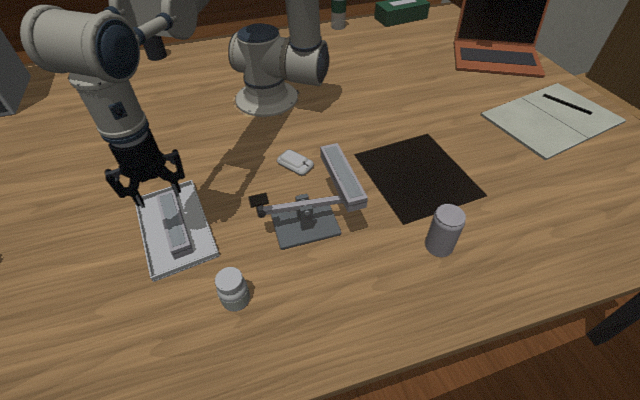

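View pics/s6.png

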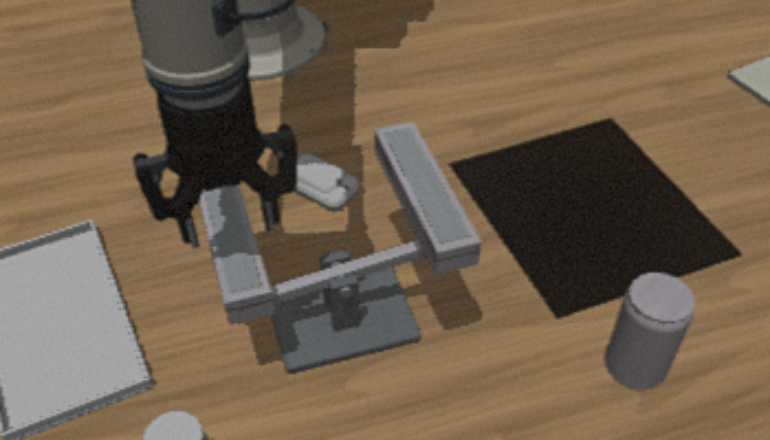

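The earlier frame shows both tins released and level on their pads, right side down, with the heavy tin at (237,250). In the final frame the heavy tin lies flat in the tray at (175,223) and the light one rests on the left pad at (343,175). The gripper is clear of everything.

```bash
python3 -c "
from cell import bot
print(bot.hand_in())"
```

```text
the job is handed in; nothing more can be done
None
```

The job is handed in: both tins rested level and released on the pads with the right side down, and the heavier tin (about 0.31 kg) now lies flat in the tray while the lighter one (about 0.17 kg) rests on the left pad; the hand-in gave no verdict.

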